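Purge the torch gas line

ROBOT

A 6-joint arm with a two-finger parallel gripper is mounted at the origin on the work surface. World frame = base frame: x ahead of the robot, y to its left, z up, the work surface at z = 0. Lengths are in m, angles in rad, forces in N, time in s.
With the tool pointing down it reaches from about 0.325 to 0.9 m from the base axis. Payload 6.1 kg.
Tool frame: the origin (TCP) lies midway between the tips of the shut fingers; the grasp point (between the pads) lies 19 mm behind it; x points along the fingers, y is the direction in which the jaws open and shut, and the axes are right-handed (so a half turn about x gives the same grasp; the last joint's range is limited). The gripper opens to 85 mm and grips with 20 to 120 N. Pads are 22 mm wide; open, the fingers measure 114 mm over their backs; the gripper's body (76 mm by 85 mm) begins 54 mm behind the grasp point. The pads swing forward as they close: fully open they stand 13 mm farther back than shut.
Start: joints at [1.22, 0.22, 1.526, -0, 1.395, -0.126], TCP at [0.139, 0.609, 0.207] pointing down, gripper open.
Joint ranges: [-2.98, 2.98], [-0.91, 2.08], [0.09, 2.57], [-1.24, 4.39], [0.2, 2.65], [-2.68, 2.68]. Speed limits (rad/s): [2.57, 2.57, 3.01, 3.14, 3.14, 3.14].

INTERFACE

Orientations are given as [roll, pitch, yaw] about the fixed x, y, z axes, in that order (R = Rz(yaw) Ry(pitch) Rx(roll)).
In Python, from plant import movep, move_l, set_joints, gripper_to, hold, inverse_kinematics, observe, get_image, get_calibration, Unreachable, job_done gives the robot as it stands. Calls block until the motion is done:
- movep(position, orientation): joint-space move of the TCP to a pose.
- move_l(position, feed=0.15, rotation=None, max_force=None): straight line of the TCP; rotation=None keeps the orientation; feed is the mean speed in m/s. With max_force (N) it stops when the force on the tool has changed by that much, and returns True; else False.
- set_joints(angles): joint-space move.
- gripper_to(opening, f_grip=None): finger opening in m; f_grip is the grip in N (None keeps the last); returns when the fingers have stopped.
- hold(seconds).
- inverse_kinematics(position, orientation): joint angles nearest the present ones, or None.
- observe(): the state.
- get_image(name): name is "scene" or "side" or "wrist"; returns (picture, depth): 384x512x3 uint8, red, green, blue; 384x512 float32, m along the optical axis (not along the pixel's ray), 0 where there is no reading.
- get_calibration(name): a dict with "intrinsics" (3x3 intrinsics, pixels), "world_from_camera" (4x4, takes a point from camera to world coordinates). Camera axes: x right, y down, z forward; pixel columns grow to the right and rows downward; lengths in m; the calibration is good to about 2 mm. A picture is of the moment at which its call begins: read the wrist's pose just before it. get_calibration takes no time and is no camera call; for the wrist camera it gives the pose at the moment of the call.
A pose or a line that the arm cannot do raises Unreachable and nothing moves.
- job_done(): hands the job in, once; it reports no verdict.
The state is a dict: "time_s": time; "q": joint angles; "joint_velocities": joint speeds; "joint_torque": joint torques, N m; "eef_pos": TCP position; "tcp_rot": TCP orientation; "ft_force": force on the tool from outside, world axes, zero at the start; "torque": the same for the moment, N m; "opening": finger opening in m.
Only numpy, scipy, OpenCV 4.12 (cv2) and the standard library are available. Lean on these libraries where they do the work, as an engineer would, in place of code of your own. Each camera call takes 0.05 s, during which the arm holds its last target. There are 200 camera calls.

TASK

Purge the torch's gas line before welding: push the blue-knobbed lever on the gas manifold over, away from the robot's side, all the way to its far stop; only then press the yellow button on the grey control box right down, keep it down for a good second, let it come up again and withdraw. Push gently with the fingertips and pick nothing up; leave the other levers, the other buttons and the loose things on the bench as they are.

Things in the scene. Friction and masses are not known exactly. Their poses are not given: they have to be found in the camera images.
- manifold: gas manifold: dark steel block, 100 x 270 x 30 mm high, fixed to the bench, with a thin brass pipe along its far side; origin: centre of its underside; long side along its y; three lever valves in a row on its top, 85 mm apart, the knob colours in any order
- control_box: control box: grey box, 110 x 250 x 50 mm high, fixed to the bench; origin: centre of its underside; its long side lies along its y; three push buttons in a row on its flat top, 75 mm apart, the colours in any order
- blue_lever_base: brass base block of the blue lever, 70 x 50 x 25 mm high, on the manifold; origin: centre of its underside (30 mm above the bench); its x axis points away from the robot's side, along the swing of the lever; the lever's pivot runs along y, 22 mm above the origin
- blue_lever_tip (a point): centre of the blue ball knob (26 mm in diameter) at the end of the blue lever's thin steel rod (10 mm thick), 80 mm from the pivot
- blue_lever (a joint): angle of the blue lever, rad: 0 leans 0.5 rad towards the robot (its base's -x; valve shut), 0.5 upright, 1.0 at its far stop, leaning 0.5 rad to its base's +x (valve open); it moves under about 1 N at the knob and stays where it is left; starts shut or nearly so
- red_lever_base: brass base block of the red lever, 70 x 50 x 25 mm high, on the manifold; origin: centre of its underside (30 mm above the bench); its x axis points away from the robot's side, along the swing of the lever; the lever's pivot runs along y, 22 mm above the origin
- red_lever_tip (a point): centre of the red ball knob (26 mm in diameter) at the end of the red lever's thin steel rod (10 mm thick), 80 mm from the pivot
- red_lever (a joint): angle of the red lever, rad: 0 leans 0.5 rad towards the robot (its base's -x; valve shut), 0.5 upright, 1.0 at its far stop, leaning 0.5 rad to its base's +x (valve open); it moves under about 1 N at the knob and stays where it is left; may start at any angle
- black_lever_base: brass base block of the black lever, 70 x 50 x 25 mm high, on the manifold; origin: centre of its underside (30 mm above the bench); its x axis points away from the robot's side, along the swing of the lever; the lever's pivot runs along y, 22 mm above the origin
- black_lever_tip (a point): centre of the black ball knob (26 mm in diameter) at the end of the black lever's thin steel rod (10 mm thick), 80 mm from the pivot
- black_lever (a joint): angle of the black lever, rad: 0 leans 0.5 rad towards the robot (its base's -x; valve shut), 0.5 upright, 1.0 at its far stop, leaning 0.5 rad to its base's +x (valve open); it moves under about 1 N at the knob and stays where it is left; may start at any angle
- yellow_button_top (a point): centre of the top face of the yellow round push button (32 mm in diameter), in a black collar (48 mm in diameter); the top is 18 mm above the box, 6 mm above the collar
- yellow_button (a joint): how far the yellow button is down, m: 0 up, 0.006 fully down; a spring pushes it up (1.5 N to start it, 5 N fully down)
- green_button_top (a point): centre of the top face of the green round push button (32 mm in diameter), in a black collar (48 mm in diameter); the top is 18 mm above the box, 6 mm above the collar
- green_button (a joint): how far the green button is down, m: 0 up, 0.006 fully down; a spring pushes it up (1.5 N to start it, 5 N fully down)
- white_button_top (a point): centre of the top face of the white round push button (32 mm in diameter), in a black collar (48 mm in diameter); the top is 18 mm above the box, 6 mm above the collar
- white_button (a joint): how far the white button is down, m: 0 up, 0.006 fully down; a spring pushes it up (1.5 N to start it, 5 N fully down)
- nozzle: loose copper torch nozzle, 22 mm in diameter and 32 mm high, standing on the control box near its robot-side edge between two buttons; origin: centre of its underside
- tin: loose red can with a white band, 52 mm in diameter, 100 mm high, standing on the bench between manifold and control box; origin: centre of its underside
- screwdriver: loose orange-handled screwdriver, 200 mm long, 26 mm thick, lying on the bench beyond the work; origin: centre, on the bench; its x axis runs from handle to tip
- tee: loose welded steel tee, base 60 x 90 x 6 mm, web 6 mm thick standing up to 51 mm, on the bench beyond the work; origin: centre of its underside

How it is judged:
By the outcome, as a careful person would: the job done as asked, in the order asked, and still so for the second after the job is handed in, with the robot touching nothing.
It also fails if it takes over 53 s, if anything falls off the work surface, if the arm or the gripper's body presses on something with over 40 N, if the wrist force passes 120 N, or if a joint passes its speed limit or range.

## Working session

There is one attempt and no reset: what is moved stays moved. The work goes in short steps, each a Python script; the robot and the scene stay as the last script left them, time stands still between calls to the robot, and variables do not carry over. Pictures are saved under pics/ and viewed, about 8 in all and at most 12, crops included, and the job is handed in when it is done.

```bash
mkdir -p pics; cat > h.py <<'E'
import numpy as np, cv2
from plant import *
def snap(n,f):
    c=get_calibration(n); p,d=get_image(n)
    cv2.imwrite(f'pics/{f}.png',p[:,:,::-1]); np.savez(f'pics/{f}.npz',p=p,d=d,K=c['intrinsics'],T=c['world_from_camera'])
def cloud(f):
    z=np.load(f'pics/{f}.npz'); d=z['d']; v,u=np.indices(d.shape)
    P=np.stack([u,v,np.ones_like(u)],-1)@np.linalg.inv(z['K']).T*d[...,None]
    return z['p'],d,P@z['T'][:3,:3].T+z['T'][:3,3]
E
python3 - <<'E'
from h import *
snap('scene','a'); snap('side','b')
a=[cv2.imread(f'pics/{x}.png') for x in 'ab']
for x in 'ab':
    c=np.load(f'pics/{x}.npz')['T']; print(c.round(2))
print(observe()['time_s'],observe()['tcp_rot'])
E
```

```text
[[ 0.07  0.79 -0.61  1.24]
 [ 1.   -0.05  0.04 -0.04]
 [ 0.   -0.61 -0.8   0.91]
 [ 0.    0.    0.    1.  ]]
[[ 0.88 -0.24  0.41  0.24]
 [-0.48 -0.43  0.77 -0.75]
 [-0.01 -0.87 -0.49  0.6 ]
 [ 0.    0.    0.    1.  ]]
0.1 [-1.70192659  1.56901996 -1.92667713]
```

View pics/a.png

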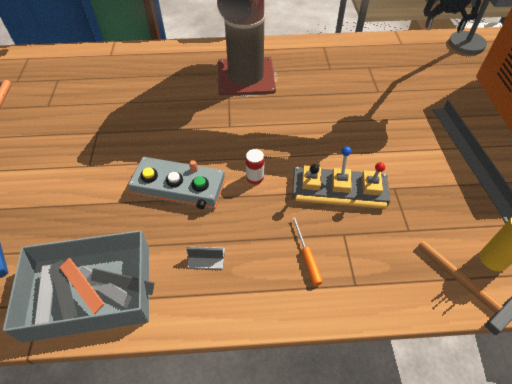

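View pics/b.png

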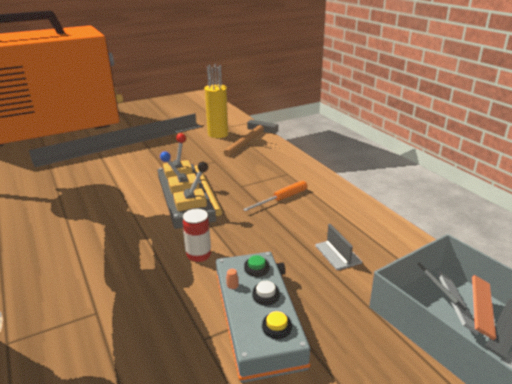

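Scene view: the blue knob is on the middle lever at (346,151) and leans towards the robot. Black is at (314,168) and leans away, red is at (380,167). The yellow button is the outermost at (149,174), and the nozzle stands at (193,167) between white and green.

```bash
python3 - <<'E'
from h import *
for f in 'ab':
    p,d,W=cloud(f); hsv=cv2.cvtColor(p,cv2.COLOR_RGB2HSV)
    H,S,V=[hsv[...,i].astype(int) for i in range(3)]
    x,y,z=W[...,0],W[...,1],W[...,2]
    roi=(d>0)&(x>.3)&(x<.85)&(abs(y)<.55)
    def rep(n,m):
        m=m&roi
        if m.sum(): print(f,n,m.sum(),'med',np.median(W[m],0).round(4),'min',W[m].min(0).round(3),'max',W[m].max(0).round(3))
    rep('blue',(H>100)&(H<130)&(S>130)&(z>.08))
    rep('redk',((H<6)|(H>174))&(S>150)&(z>.095)&(y>.15))
    rep('blackk',(V<60)&(z>.1)&(y>.05))
    rep('tin',(z>.06)&(z<.11)&(y>-.07)&(y<.06))
    rep('yel',(H>22)&(H<33)&(S>180)&(z>.055)&(z<.08)&(y<0))
    rep('grn',(H>45)&(H<80)&(S>130)&(z>.055)&(z<.08)&(y<0))
    rep('wht',(S<40)&(V>170)&(z>.06)&(z<.08)&(y<-.05))
    rep('noz',(z>.073)&(z<.1)&(y<-.1)&(y>-.4))
    m=roi&(z>.045)&(z<.054)&(y<-.05); print('box',cv2.minAreaRect(W[m][:,:2].astype(np.float32)))
    m=roi&(H>15)&(H<32)&(S>120)&(z>.052)&(z<.058)&(y>.05); print('bases',cv2.minAreaRect(W[m][:,:2].astype(np.float32)),np.median(W[m],0))
    m=roi&(z>.026)&(z<.034)&(y>.05)&(V<110); print('manif',cv2.minAreaRect(W[m][:,:2].astype(np.float32)))
E
```

```text
a blue 62 med [0.5212 0.2507 0.1312] min [0.506 0.24  0.119] max [0.529 0.263 0.138]
a redk 62 med [0.59   0.3239 0.1391] min [0.576 0.316 0.128] max [0.597 0.336 0.145]
a blackk 55 med [0.5805 0.153  0.1308] min [0.57  0.145 0.119] max [0.587 0.164 0.138]
a tin 361 med [0.5072 0.0043 0.0955] min [ 0.467 -0.02   0.06 ] max [0.522 0.029 0.106]
a yel 43 med [ 0.5198 -0.295   0.0711] min [ 0.497 -0.311  0.062] max [ 0.524 -0.279  0.075]
a grn 98 med [ 0.5542 -0.1507  0.072 ] min [ 0.539 -0.165  0.06 ] max [ 0.566 -0.135  0.076]
a wht 85 med [ 0.5302 -0.2222  0.0722] min [ 0.509 -0.237  0.062] max [ 0.544 -0.207  0.076]
a noz 389 med [ 0.7137 -0.2855  0.0787] min [ 0.481 -0.399  0.073] max [ 0.85  -0.14   0.085]
box ((0.6774311065673828, -0.2693425714969635), (0.3785649538040161, 0.5037717819213867), 52.97102737426758)
bases ((0.5520768165588379, 0.2460201233625412), (0.21885116398334503, 0.07352524995803833), 80.27300262451172) [0.56162242 0.2453978  0.05560617]
manif ((0.6232930421829224, 0.3376554846763611), (0.5149502158164978, 0.19176043570041656), 54.955162048339844)
b blue 50 med 
[... 380 characters left out ...]
0.49  -0.313  0.064] max [ 0.521 -0.284  0.076]
b grn 136 med [ 0.545  -0.1546  0.0739] min [ 0.532 -0.167  0.066] max [ 0.56  -0.137  0.078]
b wht 195 med [ 0.5251 -0.2245  0.074 ] min [ 0.511 -0.238  0.061] max [ 0.542 -0.2    0.076]
b noz 1211 med [ 0.7054 -0.2873  0.0758] min [ 0.479 -0.4    0.073] max [ 0.85  -0.138  0.086]
box ((0.6399524807929993, -0.31053072214126587), (0.4418227970600128, 0.42598387598991394), 88.75749206542969)
bases ((0.5490701198577881, 0.2447952926158905), (0.22241082787513733, 0.06925452500581741), 80.00933074951172) [0.53870526 0.22413379 0.05655171]
manif ((0.5481660962104797, 0.23992398381233215), (0.2607599198818207, 0.09933383762836456), 80.01458740234375)
```

```bash
cat >> h.py <<'E'
from scipy.spatial.transform import Rotation as Ro
def down(p,yaw):
    best=None
    for s in (0,np.pi):
        y=np.array([-np.sin(yaw+s),np.cos(yaw+s),0]); x=np.array([0,0,-1.])
        r=Ro.from_matrix(np.c_[x,y,np.cross(x,y)]).as_euler('xyz'); q=inverse_kinematics(p,r)
        if q is not None and (best is None or abs(q[5])<abs(best[1][5])): best=(r,q)
    return best
YM=np.radians(-10); C=np.array([.550,.243]); E=np.array([np.cos(YM),np.sin(YM)])
def L(s,z): return [*(C+s*E),z]
E
python3 - <<'E'
from h import *
gripper_to(0)
r,q=down(L(-.088,.22),YM); print(q)
movep(L(-.088,.22),r)
move_l(L(-.088,.112),feed=.12)
snap('wrist','c'); o=observe(); print(o['time_s'],o['eef_pos'],o['ft_force'])
print(move_l(L(-.03,.112),feed=.04,max_force=8)); o=observe(); print(o['time_s'],o['eef_pos'],o['ft_force'])
print(move_l(L(.026,.112),feed=.025,max_force=8)); o=observe(); print(o['time_s'],(o['eef_pos'][:2]-C)@E,o['eef_pos'],o['ft_force'])
snap('side','d'); snap('scene','e')
a=cv2.imread('pics/d.png')[100:260,120:280]; b=cv2.imread('pics/e.png')[110:230,270:430]
f=lambda i:cv2.resize(i,(400,400))
cv2.imwrite('pics/de.png',np.hstack([f(a),f(b)]))
E
```

```text
[ 3.59814620e-01 -1.54890381e-02  1.75599309e+00 -4.44089210e-16
  1.40108860e+00 -1.03644878e+00]
3.7083 [0.46415987 0.25858451 0.11309273] [ 0.72444351 -0.19745206 -1.18015878]
False
5.3083 [0.52022473 0.24829666 0.11199025] [-0.3880566   0.04328526 -0.17899328]
False
7.7 0.025931938794732334 [0.5755437  0.23852944 0.11204219] [-0.01001494 -0.24799629  0.2018867 ]<sys>:0: UserWarning: Gimbal lock detected. Setting third angle to zero since it is not possible to uniquely determine all angles.
```

View pics/de.png

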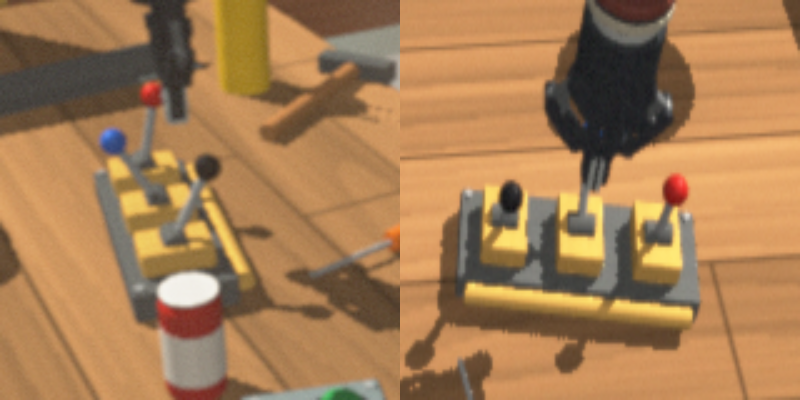

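The lever hasn't moved: the blue knob is still at the shut side in the side view (crop 112,140), although the TCP reads as past it. I'll check the geometry before moving again.

```bash
python3 - <<'E' 2>/dev/null
from h import *
o=observe(); print(o['opening'],o['eef_pos'],o['q'],o['time_s'])
for f,n in (('d','side'),('e','scene')):
    p,d,W=cloud(f); z=np.load(f'pics/{f}.npz')
    img=p[:,:,::-1].copy()
    for pt,c in ((o['eef_pos'],(0,255,0)),([.512,.250,.126],(255,255,0))):
        q=np.linalg.inv(z['T'])@np.r_[pt,1]; u=z['K']@q[:3]; u=u[:2]/u[2]; print(n,u,'depth',q[2],d[int(u[1]),int(u[0])])
        cv2.circle(img,tuple(int(t) for t in u),1,c,-1)
    if n=='side': A=cv2.resize(img[60:220,110:270],(400,400))
    else: B=cv2.resize(img[80:240,265:425],(400,400))
    hsv=cv2.cvtColor(p,cv2.COLOR_RGB2HSV).astype(int)
    m=(hsv[...,0]>100)&(hsv[...,0]<130)&(hsv[...,1]>130)&(W[...,2]>.08)&(W[...,1]>.15)&(W[...,0]>.4)&(W[...,0]<.7)
    print('blue',m.sum(),np.median(W[m],0) if m.sum() else '')
cv2.imwrite('pics/f.png',np.hstack([A,B]))
E
```

```text
0.0001398356211811726 [0.57552147 0.23850784 0.11198753] [ 2.66379609e-01  2.96334494e-01  1.61891843e+00 -1.42516974e-05
  1.22639265e+00 -1.12996691e+00] 7.8
side [191.73247642 158.24851012] depth 1.131959212262885 1.3891923
side [164.78727943 156.79030727] depth 1.107879325651661 1.0953677
blue 48 [0.50988068 0.24299334 0.13248108]
scene [344.23491127 170.76646645] depth 1.0520817403321536 1.0941615
scene [344.6871987  149.49918984] depth 1.0798495461909012 0.9897191
blue 3 [0.56317865 0.23141303 0.1903992 ]
```

View pics/f.png

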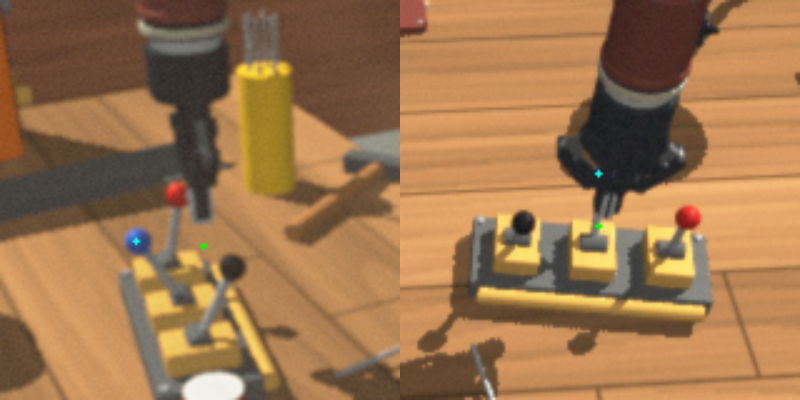

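View pics/c.png

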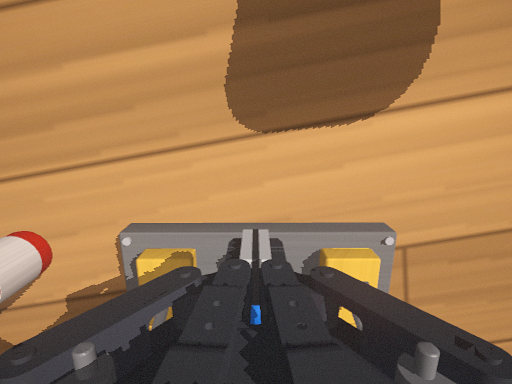

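Both views show the real fingertips roughly 25 mm higher than the reported TCP (side crop: tip at row 218, predicted 246), so they passed over the knob. I'll measure the offset from the depth data.

```bash
python3 - <<'E' 2>/dev/null
from h import *
for f in 'de':
    p,d,W=cloud(f)
    m=(abs(W[...,0]-.575)<.035)&(abs(W[...,1]-.238)<.04)&(W[...,2]>.12)&(W[...,2]<.22)
    Q=W[m]
    for z0 in np.arange(.12,.22,.008):
        k=Q[(Q[:,2]>=z0)&(Q[:,2]<z0+.008)]
        if len(k): print(f,round(z0,3),len(k),k.min(0).round(3),k.max(0).round(3))
    # bench and tin-top references
    m=(d>0)&(abs(W[...,0]-.6)<.1)&(abs(W[...,1]-.06)<.02); print('bench z',np.median(W[m][:,2]))
E
```

```text
d 0.136 14 [0.565 0.23  0.139] [0.584 0.236 0.143]
d 0.144 27 [0.562 0.223 0.144] [0.585 0.237 0.152]
d 0.152 29 [0.563 0.222 0.153] [0.584 0.245 0.16 ]
d 0.16 32 [0.564 0.221 0.16 ] [0.584 0.242 0.168]
d 0.168 31 [0.564 0.223 0.168] [0.584 0.241 0.176]
d 0.176 9 [0.561 0.222 0.176] [0.578 0.247 0.183]
d 0.184 37 [0.557 0.204 0.185] [0.58  0.269 0.192]
d 0.192 25 [0.557 0.198 0.192] [0.578 0.249 0.2  ]
d 0.2 16 [0.556 0.199 0.2  ] [0.562 0.257 0.208]
d 0.208 20 [0.556 0.2   0.208] [0.564 0.254 0.216]
d 0.216 9 [0.555 0.223 0.216] [0.563 0.248 0.219]
bench z 0.0022379339061814885
e 0.136 8 [0.58  0.231 0.14 ] [0.587 0.246 0.144]
e 0.144 20 [0.571 0.224 0.145] [0.589 0.25  0.152]
e 0.152 27 [0.57  0.225 0.152] [0.59  0.251 0.16 ]
e 0.16 22 [0.575 0.225 0.16 ] [0.589 0.251 0.168]
e 0.168 24 [0.574 0.224 0.168] [0.589 0.251 0.176]
e 0.176 31 [0.568 0.211 0.176] [0.592 0.266 0.184]
e 0.184 79 [0.563 0.203 0.184] [0.595 0.273 0.192]
e 0.192 101 [0.561 0.199 0.192] [0.595 0.276 0.2  ]
e 0.2 54 [0.56  0.198 0.201] [0.596 0.276 0.208]
e 0.208 68 [0.562 0.199 0.208] [0.598 0.278 0.216]
e 0.216 22 [0.58  0.213 0.217] [0.596 0.276 0.22 ]
bench z 0.0009002166654752397
```

The tips are really at z≈0.138 when the TCP reads 0.112, so there is a +26 mm offset along the tool; x and y agree. I'll compensate and repeat.

```bash
cat >> h.py <<'E'
ZO=-.026  # reported TCP = real tip + ZO
E
python3 - <<'E' 2>/dev/null
from h import *
move_l(L(.026,.15),feed=.12); move_l(L(-.09,.15),feed=.15)
move_l(L(-.09,.112+ZO),feed=.1); 
def st():
    o=observe(); print(round(o['time_s'],2),((o['eef_pos'][:2]-C)@E).round(4),o['eef_pos'].round(4),o['ft_force'].round(2))
st()
print(move_l(L(-.03,.112+ZO),feed=.035,max_force=8)); st()
print(move_l(L(.024,.112+ZO),feed=.025,max_force=8)); st()
snap('side','g'); snap('scene','k')
A=cv2.imread('pics/g.png')[60:220,110:270]; B=cv2.imread('pics/k.png')[80:240,265:425]
cv2.imwrite('pics/gk.png',np.hstack([cv2.resize(i,(400,400)) for i in (A,B)]))
E
```

```text
9.98 -0.0895 [0.4619 0.2587 0.0864] [0.1  0.16 0.24]
False
11.85 -0.03 [0.5204 0.2482 0.086 ] [-1.05  0.15  0.4 ]
True
13.47 0.0142 [0.564  0.2403 0.0851] [-0.42  0.16 -0.1 ]
```

View pics/gk.png

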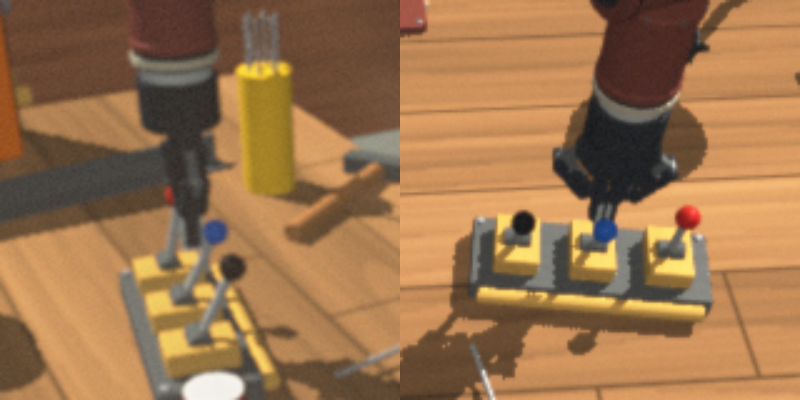

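The lever now leans away like the black one, and contact stopped at s=0.0142 m, matching the predicted 0.0144 for the far stop. One more nudge to confirm the stop, then withdraw and measure.

```bash
python3 - <<'E' 2>/dev/null
from h import *
def st():
    o=observe(); print(round(o['time_s'],2),((o['eef_pos'][:2]-C)@E).round(4),o['eef_pos'].round(4),o['ft_force'].round(2))
print(move_l(L(.024,.112+ZO),feed=.02,max_force=12)); st()
move_l(L(-.05,.112+ZO),feed=.12); move_l(L(-.07,.2),feed=.15)
snap('side','m'); snap('scene','n')
for f in 'mn':
    p,d,W=cloud(f); hsv=cv2.cvtColor(p,cv2.COLOR_RGB2HSV).astype(int); H,S,V=[hsv[...,i] for i in range(3)]
    roi=(d>0)&(W[...,0]>.45)&(W[...,0]<.65)&(W[...,1]>.1)&(W[...,1]<.4)&(W[...,2]>.095)&(W[...,2]<.15)
    for n,m in (('blue',(H>100)&(H<130)&(S>130)),('red',((H<6)|(H>174))&(S>150)),('black',V<60)):
        m=m&roi; print(f,n,m.sum(),np.median(W[m],0).round(4), ((np.median(W[m],0)[:2]-C)@E).round(4))
# go over yellow button, look
yb=np.array([.507,-.298]); YB=np.arctan2(-(.5475-.507),(.298-.151)); print(np.degrees(YB))
P=[*yb,.2+ZO]; r,q=down([*yb,.25],YB); print(q)
move_l([.40,.15,.25],feed=.3); movep([*yb,.25],r); st()
move_l([*yb,.13+ZO],feed=.12); st()
snap('side','o'); snap('scene','p')
A=cv2.imread('pics/o.png')[200:384,170:354]; B=cv2.imread('pics/p.png')[100:230,110:240]
cv2.imwrite('pics/op.png',np.hstack([cv2.resize(i,(400,400)) for i in (A,B)]))
E
```

```text
True
13.9 0.0139 [0.5636 0.2399 0.0836] [-1.16  0.3   0.81]
m blue 42 [0.5835 0.2305 0.131 ] 0.0352
m red 56 [0.5775 0.3185 0.138 ] 0.014
m black 44 [0.5676 0.1473 0.1302] 0.0339
n blue 62 [0.595  0.2371 0.131 ] 0.0454
n red 64 [0.5909 0.3239 0.1392] 0.0263
n black 54 [0.5811 0.1542 0.1319] 0.0461
-15.403424962469616
[-0.66543275  0.10735     1.57274416  0.          1.4614985   1.17420406]
18.29 0.0518 [ 0.5074 -0.2973  0.2497] [-0.06  0.08 -0.31]
19.66 0.0523 [ 0.5076 -0.2985  0.1051] [-0.03 -0.73 -0.88]
```

View pics/op.png

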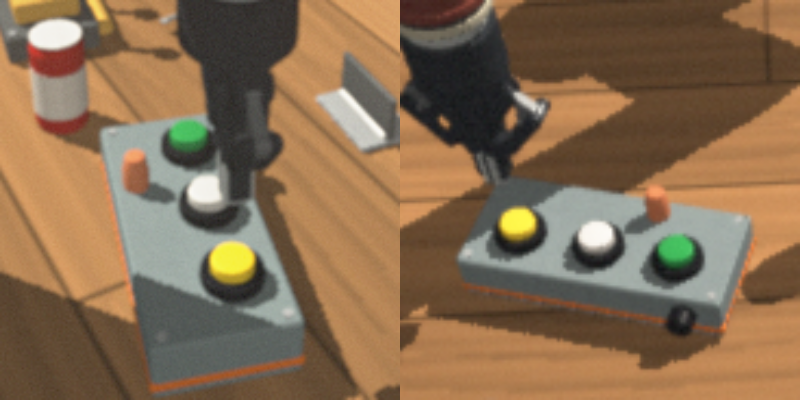

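Blue knob averages +0.040 m past its pivot (0.038 at the stop), and red and black are unchanged. Before pressing, I'll compare the tip with the button in the same images.

```bash
python3 - <<'E' 2>/dev/null
from h import *
for f in 'op':
    p,d,W=cloud(f); hsv=cv2.cvtColor(p,cv2.COLOR_RGB2HSV).astype(int); H,S,V=[hsv[...,i] for i in range(3)]
    x,y,z=[W[...,i] for i in range(3)]
    m=(d>0)&(abs(x-.507)<.05)&(abs(y+.298)<.05)&(z>.11)&(z<.165)
    Q=W[m]; print(f,'tip',len(Q),Q.min(0).round(3),Q.max(0).round(3))
    m=(d>0)&(abs(x-.507)<.04)&(abs(y+.298)<.04)&(z>.058)&(z<.085)&(S>140)&(H>18)&(H<36)
    Q=W[m]; Q2=Q[Q[:,2]>.067]; c,rad=cv2.minEnclosingCircle(Q2[:,:2].astype(np.float32)); print('btn',len(Q),np.median(Q,0).round(4),'circ',c,rad)
E
```

```text
o tip 240 [ 0.494 -0.313  0.132] [ 0.515 -0.289  0.164]
btn 341 [ 0.5037 -0.2998  0.0733] circ (0.5056493878364563, -0.297121524810791) 0.01627517119050026
p tip 90 [ 0.503 -0.312  0.129] [ 0.522 -0.283  0.165]
btn 110 [ 0.5124 -0.2936  0.0712] circ (0.5092144012451172, -0.2948193848133087) 0.016112515702843666
```

```bash
python3 - <<'E' 2>/dev/null
from h import *
b=[.5075,-.2965]
def st():
    o=observe(); print(round(o['time_s'],2),o['eef_pos'].round(4),o['ft_force'].round(2)); return o
move_l([*b,.085+ZO],feed=.06); f0=st()['ft_force'][2]
print(move_l([*b,.050+ZO],feed=.012,max_force=9)); o=st(); z=o['eef_pos'][2]
for i in range(10):
    o=observe(); F=o['ft_force'][2]-f0
    if F>9: break
    z-=.0005; move_l([*b,z],feed=.01); hold(.05); st()
t=observe()['time_s']; hold(.75); st(); hold(.75); st()
snap('side','r'); st()
move_l([*b,.12],feed=.05); hold(.2); st()
snap('side','s')
A,B=[cv2.resize(cv2.imread(f'pics/{i}.png')[200:384,170:354],(400,400)) for i in 'rs']
cv2.imwrite('pics/rs.png',np.hstack([A,B]))
E
```

```text
20.66 [ 0.5078 -0.2967  0.0593] [ 0.49 -0.1  -0.06]
True
22.24 [ 0.5075 -0.2965  0.0415] [-0.63  0.84  4.85]
22.54 [ 0.5075 -0.2965  0.0415] [-2.67  2.64  5.59]
22.84 [ 0.5076 -0.2966  0.0414] [-4.03  2.86  8.64]
23.14 [ 0.5075 -0.2965  0.0413] [-5.15  3.84 11.05]
23.89 [ 0.5076 -0.2965  0.0413] [-5.42  2.78 11.93]
24.64 [ 0.5075 -0.2965  0.0414] [-5.4   2.87 11.89]
24.69 [ 0.5076 -0.2966  0.0413] [-4.42  2.53 11.68]
26.64 [ 0.5074 -0.2964  0.1198] [ 0.83 -0.84  0.45]
```

View pics/rs.png

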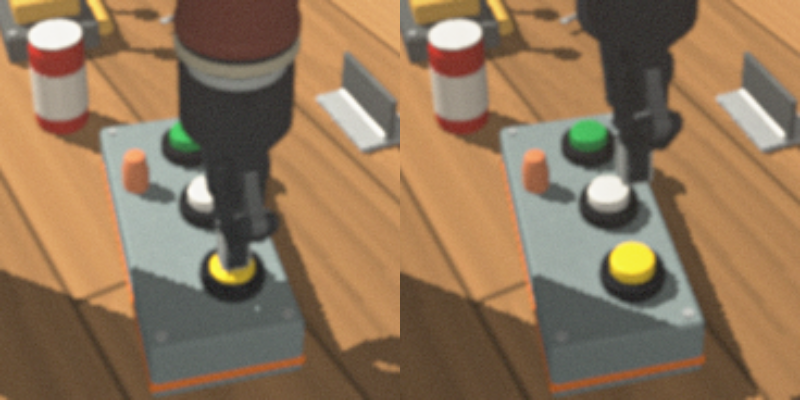

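The button was flush with its collar at 12 N for 1.5 s (the tip stopped moving as the force rose), and it is up again now. I'll withdraw, run a final check and hand in.

```bash
python3 - <<'E' 2>/dev/null
from h import *
move_l([.5075,-.2965,.25],feed=.15); move_l([.42,-.25,.27],feed=.2)
snap('scene','t')
for f in 'at':
    p,d,W=cloud(f); hsv=cv2.cvtColor(p,cv2.COLOR_RGB2HSV).astype(int); H,S,V=[hsv[...,i] for i in range(3)]
    x,y,z=[W[...,i] for i in range(3)]
    for n,m in (('blue',(H>100)&(H<130)&(S>130)&(z>.095)&(y>.1)&(z<.15)&(x>.45)&(x<.65)),('yel',(H>18)&(H<36)&(S>140)&(z>.067)&(z<.085)&(abs(x-.507)<.04)&(abs(y+.296)<.03)),('tin',(z>.06)&(z<.11)&(abs(y)<.05)&(x>.45)&(x<.6))):
        print(f,n,m.sum(),np.median(W[m],0).round(4))
A=cv2.absdiff(cv2.imread('pics/a.png'),cv2.imread('pics/t.png'))
cv2.imwrite('pics/tt.png',cv2.resize(cv2.imread('pics/t.png')[120:300,110:410],(800,480)))
print(observe()['time_s'])
E
```

```text
a blue 62 [0.5212 0.2507 0.1312]
a yel 82 [ 0.5113 -0.2936  0.0725]
a tin 361 [0.5072 0.0043 0.0955]
t blue 63 [0.5954 0.2381 0.1315]
t yel 85 [ 0.5123 -0.2939  0.072 ]
t tin 361 [0.507  0.0043 0.0966]
28.4167
```

View pics/tt.png

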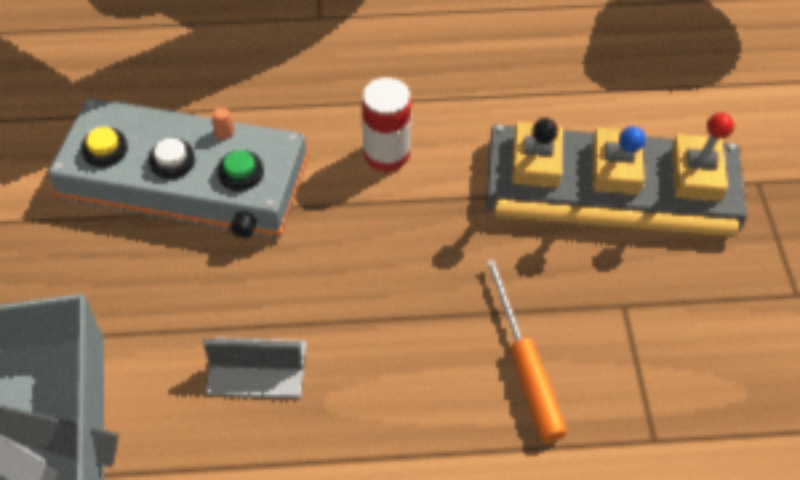

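The blue knob has moved 75 mm (full travel is 77 mm, and it started nearly shut). The yellow button is up and everything else is in place.

```bash
python3 -c "
from plant import *
job_done(); print(observe()['time_s'])"
```

```text
the job is handed in; nothing more can be done
the job is handed in; nothing more can be done
```

The job is handed in, at about 28 s on the robot's clock. I pushed the blue lever to its far stop first. Then I pressed the yellow button fully down, held it for over 1.5 s at about 12 N, let it come up and withdrew.

- **First push missed:** the fingertips passed over the blue knob without touching it, because they really sit about 21–26 mm higher than the reported TCP. I measured the offset in the camera depth, allowed for it and repeated the push.
- **Lever:** it hit a firm stop within 0.5 mm of where I had calculated the far stop. A second push with a 12 N limit moved it no further. The cameras show the knob moved 75 mm of its 77 mm travel, having started nearly shut.
- **Button:** the fingertips stopped moving while the force rose to 12 N, and the picture shows the button flush with its collar. At the end it was back at its original height.
- **Everything else:** the tin measured unmoved at the end, and red and black measured unmoved after the lever push. In the last picture, the other levers and buttons, nozzle, screwdriver and tee look as they were.
- **Disagreement:** the tip offset read 26 mm by camera, while the height at which the button bottomed suggests 21 mm. Camera heights near the box read 4–5 mm too high, which would explain it.

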